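# Make up the table caddy

## Task

Make up the wooden caddy for the dinner table: the pepper mill and the slim oil bottle stand in its back row along the handle board, the relish jar and the salt shaker in the front row, the thick one of each row in the wide compartment and the slim one in the narrow. Keep them upright and set them down on the caddy's floor without dropping them. Leave the spice jar, the food tin and the other two bottles where they stand; they do not go to the table.

Things in the scene. Friction and masses are not known exactly. Their poses are not given: they have to be found in the camera images.
- caddy: Open pale wooden caddy, 180 x 162 mm, fixed. Origin: centre of its underside. Its +x side has the 97 mm high handle board with a hand slot; it may face any way. Floor 8 mm thick. 2 x 2 compartments, clear x by y mm: back row (at the board) wide 74 x 82, narrow 74 x 62; front row wide 82 x 82, narrow 62 x 62 plus a 14 mm slot, left empty. Wide ones at +y. Walls 45 mm high, back row's ends 65.
- pepper_mill: Turned brown wooden pepper mill, 58 mm across, 170 mm high, with a round head (50 mm across, from 123 to 159 mm up) and a small steel knob on top. Belongs in the caddy: back row, wide compartment, centred at x, y = (41, 34) mm from the caddy's origin in its axes. Origin: centre of its underside, z up. About 0.18 kg.
- oil_bottle: Slim dark blue-grey steel oil bottle with a black cap, round, 47 mm across up to 195 mm, shoulders narrowing to 25 mm at 240 mm, cap 23 mm across from 244 to 267 mm (its top). Belongs in the caddy: back row, narrow compartment, centred at x, y = (41, -44) mm from the caddy's origin in its axes. Origin: centre of its underside, z up. About 0.42 kg.
- relish_jar: Squat square glass jar of pink relish with a round green screw lid, 65 x 65 mm, 83 mm high; the lid is 63 mm across, from 72 to 83 mm up, the glass narrows to 58 mm just below it. Belongs in the caddy: front row, wide compartment, centred at x, y = (-43, 34) mm from the caddy's origin in its axes. Origin: centre of its underside, x and y square to its sides, z up. About 0.37 kg.
- salt_shaker: Small white salt shaker with a grey domed top, round, 43 mm across near the foot, 90 mm high; the top, 33 mm across, from 66 to 90 mm up. Belongs in the caddy: front row, narrow compartment, centred at x, y = (-33, -44) mm from the caddy's origin in its axes. Origin: centre of its underside, z up. About 0.1 kg.
- washing_up_bottle: Look-alike, to be left: washing-up liquid bottle, flat oval 46 x 76 mm, 258 mm high, clear and green with a yellow cap. Origin: centre of its underside, z up.
- sauce_bottle: Look-alike, to be left: round yellow-labelled sauce bottle with a green cap, 62 mm across, 235 mm high. Origin: centre of its underside, z up.
- spice_jar: Look-alike, to be left: straight round spice jar with a flat black lid, 41 mm across, 105 mm high. Origin: centre of its underside, z up.
- food_tin: Look-alike, to be left: low round food tin with a bare metal top, 75 mm across, 58 mm high. Origin: centre of its underside, z up.
Things that resemble listed ones, but are neither listed nor needed, are in the scene too. There is more than one size of the pepper_mill; the one meant has the size given above.

How it is judged:
By the outcome, as a careful person would: the job done as asked, in the order asked, and still so for the second after the job is handed in, with the robot touching nothing.
It also fails if it takes over 120 s, if anything falls off the work surface, if the arm or the gripper's body presses on something with over 40 N, if the wrist force passes 120 N, or if a joint passes its speed limit or range.

## Robot

A 7-joint arm with a two-finger parallel gripper is mounted at the origin on a cart in front of the work surface, level with it; the furniture and walls round the work are solid. World frame = base frame: x ahead of the robot, y to its left, z up, the work surface at z = 0. Lengths are in m, angles in rad, forces in N, time in s.
With the tool pointing down it reaches from about 0.425 to 1.025 m from the base axis. Payload 3.6 kg.
Tool frame: the origin (TCP) lies midway between the tips of the shut fingers; the grasp point (between the pads) lies ctrl.pinch_z behind it (ctrl.pinch_z is the distance from the TCP to the grasp point, in m); z points along the fingers, y is the line along which they close (so a half turn about z gives the same grasp; the last joint's range is limited). The gripper opens to 85 mm and grips with 20 to 120 N. Pads are 22 mm wide; open, the fingers measure 114 mm over their backs; the gripper's body (76 mm by 85 mm) begins 54 mm behind the grasp point. The pads swing forward as they close: fully open they stand 13 mm farther back than shut.
Start: joints at [-1.288, 0.591, 0.048, 1.609, -0.033, 0.943, -0.034], TCP at [0.267, 0.674, 0.231] pointing down, gripper open.
Joint ranges: [-2.69, 2.69], [-0.47, 2.24], [-1.27, 1.36], [0.19, 2.51], [-1.53, 4.68], [0.08, 2.07], [-3.09, 3.09]. Speed limits (rad/s): [2.57, 2.57, 3.14, 3.14, 3.14, 3.14, 3.14].

## Interface

Orientations are given as a rotation vector (axis times angle).
In Python, from bench import sensors, cams, ctrl gives the robot as it stands.
- The arm moves only by the tool apply_moves, never from a script. Its argument "increments" is a list that holds one entry, the list of rows, each a list of 7 numbers: the shift along the world's x, y, z scaled (see below), then the turn, a rotation vector about the world's x, y, z scaled (see below), then the closure, from -1 (fully open) to 1 (shut). In form: [[[tx, ty, tz, rx, ry, rz, gripper], ...]]. A call has 1 to 20 rows; each row is the pose to reach, as a shift and turn from the pose commanded when the call began; what a row does not reach only later rows make up. The controller multiplies each number of a shift by 10 cm and each number of a turn by pi/2 rad. A row lasts 1/8 s, in which the tool goes at most 62.5 mm and 10.7 degrees, less where a joint would pass 70% of its speed; a pose out of reach is approached as far as the arm can. A call with a number of a shift or a turn outside -1 to 1 is refused whole. A call with a gripper value outside its range is refused whole. The fingers move at their own pace and stop on an object; "grip_force" is the grip in N (left out, the last holds). Time passes only in rows, so rows that repeat a pose let the fingers close. It gives the time, the measured TCP pose, the force, the opening and the grip force at its end, in the units of the state.
- sensors.read_state(): the state, without advancing time (a new reading comes with each control period).
- cams.capture(name): name is "side" or "top"; returns a dict with "frame" (384x512x3 uint8, red, green, blue), "range_z" (384x512 float32, m along the optical axis (not along the pixel's ray), 0 where there is no reading), "fx", "fy", "cx", "cy" (pixels), "k1" (the pictures are not rectified: a ray, as slopes to the right and down, at radius r is drawn at 1 + k1 r^2 times it, then the intrinsics apply), "world_to_cam" (4x4, takes a point from world to camera coordinates). Camera axes: x right, y up, looking along -z (the intrinsics and any distortion apply to the point x, -y, -z); pixel columns grow to the right and rows downward; lengths in m; the calibration is good to about 2 mm. A picture is of the moment at which its call begins.
- ctrl.job_done(): hands the job in; it is judged then, once.
The state is a dict: "time": time; "qpos": joint angles; "qvel": joint speeds; "joint_efforts": joint torques, N m; "tool_pos": TCP position; "ee_rot": TCP orientation; "force": force on the tool from outside, world axes, zero at the start; "ft_torque": the same for the moment, N m; "gripper_width": finger opening in m; "finger_force": force on a finger pad.
Only numpy, scipy, OpenCV 4.12 (cv2) and the standard library are available. Lean on these libraries where they do the work, as an engineer would, in place of code of your own. Each camera call takes 0.05 s, during which the arm holds its last target. There are 200 camera calls.

## Working session

There is one attempt and no reset: what is moved stays moved. The work goes in short steps, Python scripts to look and compute and a tool call to move; the robot and the scene stay as the last step left them, time stands still between calls to the robot, and variables do not carry over. Pictures are saved under pics/ and viewed, at most 15 in all, crops included, and the job is handed in when it is done.

Besides the shell and the picture viewer there is one more tool, called after "Emit:" as name(argument=value, ...) on one line, values as JSON. apply_moves: Moves the arm, as the interface text tells. Its arguments: {"type":"object","properties":{"increments":{"type":"array"},"grip_force":{"type":"number"}},"required":["increments"]}

```bash
mkdir -p pics; cat > h.py <<'E'
import numpy as np, cv2
from bench import sensors, cams, ctrl
def cap(name, fn=None):
    c=cams.capture(name)
    if fn: cv2.imwrite('pics/'+fn, cv2.cvtColor(c['frame'],cv2.COLOR_RGB2BGR))
    return c
def cloud(c):
    h,w=c['range_z'].shape
    u,v=np.meshgrid(np.arange(w),np.arange(h))
    K=np.array([[c['fx'],0,c['cx']],[0,c['fy'],c['cy']],[0,0,1.]])
    p=np.stack([u,v],-1).reshape(-1,1,2).astype(np.float64)
    n=cv2.undistortPoints(p,K,np.array([c['k1'],0,0,0,0.])).reshape(h,w,2)
    z=c['range_z'].astype(float)
    P=np.stack([n[...,0]*z,-n[...,1]*z,-z,np.ones_like(z)],-1)
    W=P@np.linalg.inv(c['world_to_cam']).T
    W=W[...,:3]; W[z<=0]=np.nan
    return W
E
python3 - <<'E'
from h import *
for n in ('top','side'):
    c=cap(n,n+'1.png'); W=cloud(c); np.savez('/tmp/'+n+'.npz',W=W,f=c['frame'])
    print(n,c['fx'],c['cx'],c['k1'],np.linalg.inv(c['world_to_cam']).round(3).tolist())
s=sensors.read_state(); print(s, ctrl.pinch_z)
E
```

```text
top 391.7627211880339 254.59101290908416 -0.0708510874471339 [[0.425, 0.883, -0.2, 0.238], [-0.905, 0.414, -0.096, -0.147], [-0.001, 0.222, 0.975, 1.382], [0.0, 0.0, 0.0, 1.0]]
side 498.53765860563954 259.22346395847416 -0.18969644257659857 [[0.012, 0.835, -0.551, -0.245], [-1.0, 0.004, -0.017, -0.039], [-0.012, 0.551, 0.834, 1.194], [0.0, 0.0, 0.0, 1.0]]
{'time': 0.1, 'qpos': array([-1.28748742,  0.59200731,  0.048285  ,  1.60973546, -0.03328164,
        0.94272006, -0.03369932]), 'qvel': array([-0.00095021, -0.0012326 ,  0.0004143 , -0.00238516,  0.00052878,
        0.00068286,  0.00013755]), 'joint_efforts': array([ 5.24491479e-03, -5.49999583e+01,  1.55337118e+00, -1.98824376e+01,
        9.70432215e-03,  3.81503240e-03, -1.02406542e-06]), 'tool_pos': array([0.2664679 , 0.67342259, 0.23025371]), 'ee_rot': array([-0.58817918, -3.08576501,  0.0032175 ]), 'force': array([ 0.25299987, -0.14547313, -0.09457044]), 'ft_torque': array([ 0.00053992, -0.03158954, -0.04169384]), 'finger_force': 0.0, 'gripper_width': 0.08552013398582567} 0.0187
```

View pics/top1.png

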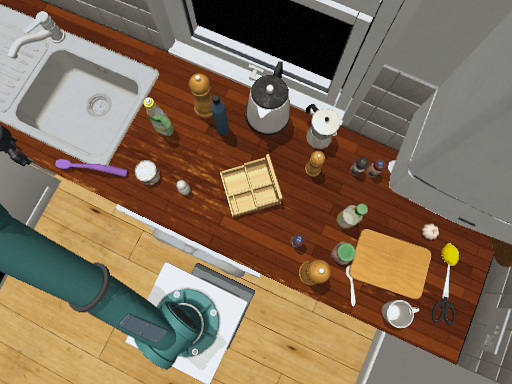

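View pics/side1.png

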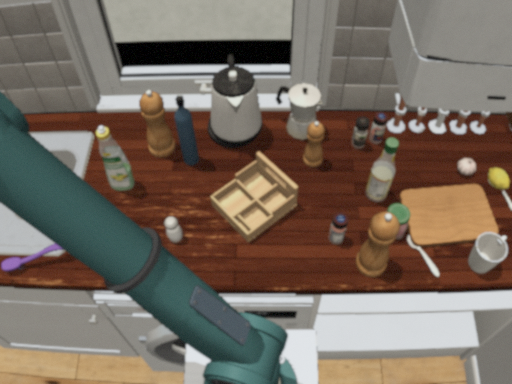

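The top view shows the caddy at (250,187), mills at (200,90), (316,165) and (316,272), the oil bottle at (220,115), salt at (183,187), and the relish jar at (343,253). Next I measure them all.

```bash
python3 - <<'E'
from h import *
seeds={'top':dict(millA=(200,80),millB=(317,158),millC=(318,268),oil=(217,102),wash=(150,102),salt=(183,187),relish=(344,252),sauce=(360,210),spice=(298,240),tin=(147,172))}
t=np.load('/tmp/top.npz')['W']; s=np.load('/tmp/side.npz')['W']
for nm,A in (('top',t),('side',s)):
    q=A[(np.abs(A[...,2])<.012)]; print(nm,'table z',np.nanmedian(q[:,2]))
P=np.concatenate([t.reshape(-1,3),s.reshape(-1,3)]); src=np.r_[np.zeros(t.size//3),np.ones(s.size//3)]
ok=np.isfinite(P).all(1); P=P[ok];src=src[ok]
for k,(u,v) in seeds['top'].items():
    a=t[v-4:v+5,u-4:u+5].reshape(-1,3); a=a[np.isfinite(a).all(1)]
    tip=a[np.argmax(a[:,2])]
    print(k,'tip',tip.round(3))
    for i in (0,1):
        m=(src==i)&(np.hypot(*(P[:,:2]-tip[:2]).T)<.05)&(P[:,2]>.012)
        Q=P[m]; 
        if len(Q)<5: continue
        zt=np.percentile(Q[:,2],99.5)
        out=[]
        for lo,hi in ((.015,.06),(.06,.1),(zt-.03,zt-.008),(zt-.008,zt+.01)):
            B=Q[(Q[:,2]>lo)&(Q[:,2]<hi)]
            if len(B)>3:
                # circle fit
                M=np.c_[2*B[:,:2],np.ones(len(B))]; x=np.linalg.lstsq(M,(B[:,:2]**2).sum(1),rcond=None)[0]
                r=np.sqrt(max(0,x[2]+x[0]**2+x[1]**2)); out.append((round(lo,3),len(B),x[:2].round(3).tolist(),round(r*2,3),B[:,:2].min(0).round(3).tolist(),B[:,:2].max(0).round(3).tolist()))
        print('  cam',i,'ztop',zt.round(3)); [print('    ',o) for o in out]
# caddy
c=t[187,250]; print('caddy px',c)
m=(np.hypot(*(P[:,:2]-c[:2]).T)<.17)&(P[:,2]>.03)&(P[:,2]<.12)
for i in (0,1):
    Q=P[m&(src==i)]
    for lo,hi in ((.038,.052),(.058,.072),(.085,.105)):
        B=Q[(Q[:,2]>lo)&(Q[:,2]<hi)]
        if len(B)>5: print(i,lo,len(B),cv2.minAreaRect(B[:,:2].astype(np.float32)),cv2.boxPoints(cv2.minAreaRect(B[:,:2].astype(np.float32))).round(3).tolist(), np.median(B[:,2]))
im=cv2.imread('pics/top1.png')[140:230,200:300]; im2=cv2.imread('pics/side1.png')[140:250,200:310]
cv2.imwrite('pics/cad.png',np.hstack([cv2.resize(im,(400,400),interpolation=2),cv2.resize(im2,(400,400),interpolation=2)]))
E
```

```text
top table z 0.0005471971693431499
side table z 0.0005363584437749758
millA tip [0.724 0.287 0.243]
  cam 0 ztop 0.239
     (0.015, 105, [0.72, 0.291], np.float64(0.072), [0.681, 0.253], [0.71, 0.323])
     (0.06, 148, [0.721, 0.29], np.float64(0.062), [0.685, 0.256], [0.752, 0.324])
     (np.float64(0.209), 206, [0.725, 0.288], np.float64(0.042), [0.694, 0.259], [0.753, 0.318])
     (np.float64(0.231), 19, [0.727, 0.289], np.float64(0.011), [0.718, 0.284], [0.736, 0.294])
  cam 1 ztop 0.241
     (0.015, 269, [0.72, 0.29], np.float64(0.071), [0.678, 0.252], [0.741, 0.329])
     (0.06, 292, [0.72, 0.288], np.float64(0.061), [0.683, 0.252], [0.736, 0.323])
     (np.float64(0.211), 216, [0.72, 0.288], np.float64(0.039), [0.69, 0.261], [0.746, 0.317])
     (np.float64(0.233), 29, [0.722, 0.287], np.float64(0.013), [0.712, 0.28], [0.73, 0.295])
millB tip [ 0.67  -0.172  0.173]
  cam 0 ztop 0.17
     (0.015, 82, [0.676, -0.172], np.float64(0.05), [0.649, -0.199], [0.685, -0.145])
     (0.06, 48, [0.677, -0.171], np.float64(0.04), [0.654, -0.193], [0.677, -0.15])
     (np.float64(0.14), 156,
[... 7810 characters left out ...]
, [0.5130000114440918, 0.12300000339746475]] 0.04435725463271312
1 0.058 304 ((0.5409762263298035, -0.03357526659965515), (0.1641266644001007, 0.09006687998771667), 41.64600372314453) [[0.44999998807907104, -0.05400000140070915], [0.5099999904632568, -0.12200000137090683], [0.6320000290870667, -0.013000000268220901], [0.5720000267028809, 0.054999999701976776]] 0.06264626040404186
1 0.085 296 ((0.5670391321182251, -0.06265902519226074), (0.1629040390253067, 0.016491137444972992), 41.60833740234375) [[0.5009999871253967, -0.11100000143051147], [0.5120000243186951, -0.12300000339746475], [0.6330000162124634, -0.014999999664723873], [0.621999979019165, -0.0020000000949949026]] 0.0959351490068523
```

View pics/cad.png

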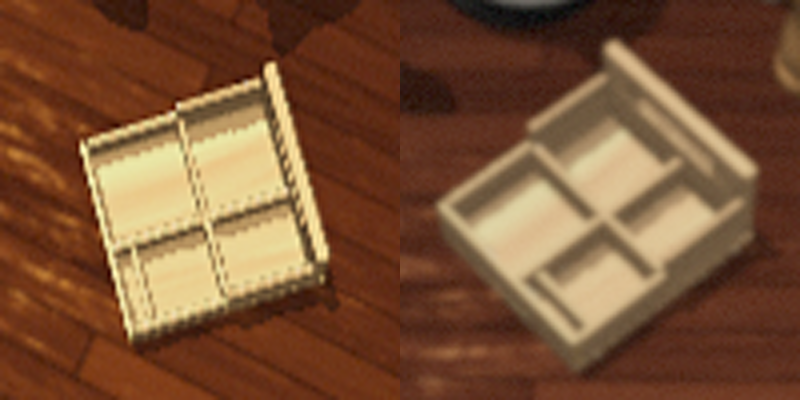

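Caddy: centre (0.511, 0.000), yaw −48.5°. The mill with the right size is B, 170 mm high at (0.672, −0.172); the other two are 240 mm. I'm moving towards the salt shaker and turning the tool so it closes along the caddy's y.

Emit:
apply_moves(increments=[[[0.14, -0.46, 0, 0, 0, -0.03, -1], [0.28, -0.92, 0, 0, 0, -0.06, -1]]], grip_force=40)

```text
time: 0.35
tool_pos: [0.2946, 0.581, 0.2305]
ee_rot: [-0.733, -3.055, 0.002]
force: [1.6, -1.3, -0.5]
gripper_width: 0.0855
finger_force: 0.0
```

Emit:
apply_moves(increments=[[[0.14, -0.46, 0, 0, 0, -0.03, -1], [0.28, -0.92, 0, 0, 0, -0.06, -1]]])

```text
time: 0.6
tool_pos: [0.323, 0.4883, 0.2309]
ee_rot: [0.878, 3.016, -0.001]
force: [0.8, -0.4, 0.2]
gripper_width: 0.0856
finger_force: 0.0
```

Emit:
apply_moves(increments=[[[0.14, -0.46, 0, 0, 0, -0.03, -1], [0.28, -0.92, 0, 0, 0, -0.06, -1]]])

```text
time: 0.85
tool_pos: [0.3509, 0.3964, 0.2311]
ee_rot: [-1.019, -2.972, 0.001]
force: [1.0, -0.4, -0.1]
gripper_width: 0.0855
finger_force: 0.0
```

Emit:
apply_moves(increments=[[[0.14, -0.46, 0, 0, 0, -0.03, -1], [0.28, -0.92, 0, 0, 0, -0.06, -1]]])

```text
time: 1.1
tool_pos: [0.3789, 0.3044, 0.2312]
ee_rot: [-1.158, -2.92, 0.0]
force: [0.6, 0.5, -1.0]
gripper_width: 0.0854
finger_force: 0.0
```

Emit:
apply_moves(increments=[[[0.14, -0.46, -0.2, 0, 0, -0.03, -1], [0.28, -0.92, -0.3, 0, 0, -0.06, -1], [0.28, -0.92, -0.3, 0, 0, -0.06, -1], [0.28, -0.92, -0.3, 0, 0, -0.06, -1]]])

```text
time: 1.6
tool_pos: [0.4068, 0.2147, 0.2013]
ee_rot: [-1.292, -2.863, -0.001]
force: [0.5, 0.1, -0.5]
gripper_width: 0.0853
finger_force: 0.0
```

```bash
python3 - <<'E'
from h import *
from scipy.spatial.transform import Rotation as R
s=sensors.read_state();r=R.from_rotvec(s['ee_rot']).as_matrix();print(s['tool_pos'],np.degrees(np.arctan2(r[1,1],r[0,1])),r[:,2],s['qpos'].round(2))
t=np.load('/tmp/top.npz')['W']; d=np.load('/tmp/side.npz')['W']
P=np.concatenate([t.reshape(-1,3),d.reshape(-1,3)]);P=P[np.isfinite(P).all(1)]
# jar yaw: outer points z .015-.068
for A,n in((t,'top'),(d,'side')):
    Q=A.reshape(-1,3);Q=Q[np.isfinite(Q).all(1)]
    B=Q[(np.hypot(Q[:,0]-.436,Q[:,1]+.385)<.055)&(Q[:,2]>.018)&(Q[:,2]<.07)]
    print(n,len(B),cv2.minAreaRect(B[:,:2].astype(np.float32)))
    best=[]
    for a in np.arange(-45,45,3):
        c,s_=np.cos(np.radians(a)),np.sin(np.radians(a)); q=(B[:,:2]-[.436,-.385])@np.array([[c,-s_],[s_,c]])
        m=np.abs(q).max(1); best.append((np.std(m),a,np.median(m)))
    print(sorted(best)[:4])
    np.savetxt('/tmp/jar_%s.txt'%n,B)
for nm,x,y in(('mill',.672,-.172),('oil',.674,.194),('jar',.436,-.385),('salt',.407,.214)):
    dd=np.hypot(P[:,0]-x,P[:,1]-y)
    for lo in(.06,.12,.17,.22,.26):
        for a0 in ():pass
        m=(P[:,2]>lo)&(dd>.036)&(dd<.14)
        Q=P[m]; 
        if len(Q):
            ang=np.degrees(np.arctan2(Q[:,1]-y,Q[:,0]-x)); h=[(int(b),round(float(dd[m][(ang//30==b//30)].min()),3)) for b in range(-180,180,30) if (ang//30==b//30).any()]
            print(nm,lo,h)
E
```

```text
[0.40675916 0.2146849  0.20131079] 41.42586071961656 [ 2.78533529e-05  4.61613153e-04 -9.99999893e-01] [-0.76  0.31  0.22  2.22 -0.12  0.61  0.27]
top 157 ((0.43746480345726013, -0.3934060335159302), (0.06959360092878342, 0.0880388393998146), 2.3869714736938477)
[(np.float64(0.008219754636017568), np.int64(27), np.float64(0.03385201149916992)), (np.float64(0.008220877485018478), np.int64(24), np.float64(0.03391910709293759)), (np.float64(0.00823470253995772), np.int64(30), np.float64(0.03377461723085282)), (np.float64(0.008234969464729966), np.int64(21), np.float64(0.033657430342703354))]
side 123 ((0.4309346675872803, -0.39719924330711365), (0.0835689827799797, 0.06630493700504303), 81.61001586914062)
[(np.float64(0.005854701515140076), np.int64(33), np.float64(0.035221525775017096)), (np.float64(0.005885522159959813), np.int64(36), np.float64(0.034956384521887984)), (np.float64(0.005897104050748928), np.int64(30), np.float64(0.035565282275728576)), (np.float64(0.005997889232234985), np.int64(39), np.float64(0.0345993107188376))]
mill 0.06 [(-90, 0.139), (-30, 0.092), (0, 0.083), (30, 0.1)]
mill 0.12 [(-30, 0.092), (0, 0.083), (30, 0.1)]
mill 0.17 [(0, 0.125)]
oil 0.06 [(-90, 0.102), (-60, 0.097), (30, 0.069), (60, 0.067)]
oil 0.12 [(-90, 0.103), (-60, 0.102), (30, 0.073), (60, 0.073)]
oil 0.17 [(-90, 0.112), (-60, 0.107), (30, 0.073), (60, 0.073)]
oil 0.22 [(-90, 0.123), (-60, 0.117), (30, 0.086), (60, 0.083)]
jar 0.06 [(0, 0.088), (30, 0.1), (120, 0.091), (150, 0.096)]
jar 0.12 [(0, 0.088), (30, 0.102), (120, 0.091), (150, 0.096)]
jar 0.17 [(0, 0.101), (120, 0.091), (150, 0.096)]
jar 0.22 [(0, 0.101), (120, 0.106), (150, 0.109)]
salt 0.06 [(60, 0.121), (90, 0.109)]
```

Emit:
apply_moves(increments=[[[0.01, 0, -0.4, 0, 0, 0, -1], [0.01, 0, -0.7, 0, 0, 0, -1], [0.01, 0, -1.0, 0, 0, 0, -1]]], grip_force=35)

```text
time: 1.98
tool_pos: [0.4078, 0.2167, 0.1006]
ee_rot: [1.287, 2.866, 0.003]
force: [0.7, -0.5, -0.0]
gripper_width: 0.085
finger_force: 0.0
```

Emit:
apply_moves(increments=[[[0, 0, -0.3, 0, 0, 0, -1], [0, 0, -0.48, 0, 0, 0, -1], [0, 0, -0.48, 0, 0, 0, -1], [0, 0, -0.48, 0, 0, 0, 1], [0, 0, -0.48, 0, 0, 0, 1], [0, 0, -0.48, 0, 0, 0, 1], [0, 0, -0.48, 0, 0, 0, 1], [0, 0, -0.48, 0, 0, 0, 1], [0, 0, -0.48, 0, 0, 0, 1]]])

```text
time: 3.1
tool_pos: [0.4081, 0.2143, 0.0543]
ee_rot: [1.293, 2.863, 0.002]
force: [-0.7, -0.0, 7.9]
gripper_width: 0.0331
finger_force: 33.5
```

Emit:
apply_moves(increments=[[[0, 0, 0.1, 0, 0, 0, 1], [0, 0, 0.5, 0, 0, 0, 1], [0, 0, 1.0, 0, 0, 0, 1], [0, 0, 1.0, 0, 0, 0, 1]]])

```text
time: 3.6
tool_pos: [0.4099, 0.2153, 0.1568]
ee_rot: [1.291, 2.859, 0.011]
force: [-0.2, -0.8, -1.6]
gripper_width: 0.0328
finger_force: 34.4
```

```bash
python3 - <<'E'
from h import *
s=sensors.read_state();print(s['tool_pos'],s['force'],s['qpos'].round(2))
c=cap('side','s2.png'); im=cv2.resize(cv2.imread('pics/s2.png')[130:290,130:460],None,fx=2.4,fy=2.4,interpolation=2)
cv2.imwrite('pics/s2c.png',im)
E
```

```text
[0.40988684 0.21533102 0.15677784] [-0.15455368 -0.75312894 -1.60628904] [-0.74  0.39  0.21  2.26 -0.17  0.49  0.32]
```

View pics/s2c.png

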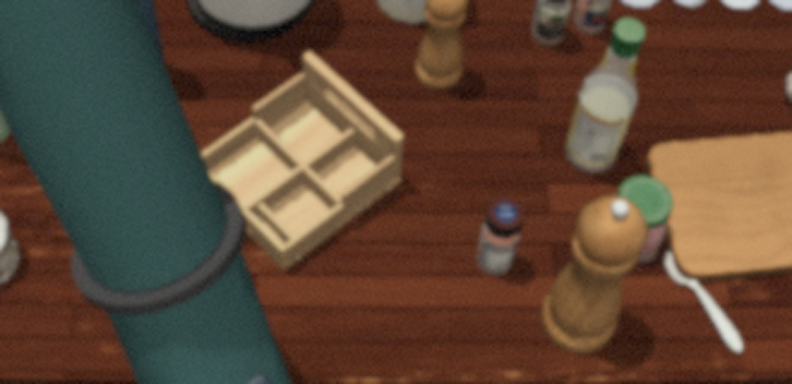

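Salt shaker is held with a 33 mm opening, as it should be. Carrying it over the front narrow compartment.

Emit:
apply_moves(increments=[[[0.08, -0.35, 0, 0, 0, 0, 1], [0.16, -0.7, 0, 0, 0, 0, 1], [0.24, -1.0, 0, 0, 0, 0, 1]]])

```text
time: 4.03
tool_pos: [0.4305, 0.1125, 0.1521]
ee_rot: [-1.292, -2.861, 0.004]
force: [-0.0, 0.6, -1.3]
gripper_width: 0.0324
finger_force: 34.4
```

Emit:
apply_moves(increments=[[[0.08, -0.4, 0, 0, 0, 0, 1], [0.16, -0.8, 0, 0, 0, 0, 1], [0.24, -1.0, 0, 0, 0, 0, 1]]])

```text
time: 4.4
tool_pos: [0.4542, 0.0116, 0.152]
ee_rot: [-1.296, -2.859, 0.004]
force: [-0.0, -1.0, -1.4]
gripper_width: 0.033
finger_force: 34.4
```

Emit:
apply_moves(increments=[[[0, -0.18, -0.1, 0, 0, 0, 1], [0, -0.18, -0.3, 0, 0, 0, 1], [0, -0.18, -0.3, 0, 0, 0, 1], [0, -0.18, -0.3, 0, 0, 0, 1], [0, -0.18, -0.3, 0, 0, 0, 1]]])

```text
time: 5.03
tool_pos: [0.456, -0.0035, 0.1236]
ee_rot: [1.291, 2.863, 0.001]
force: [-0.4, -0.9, -2.1]
gripper_width: 0.0327
finger_force: 34.4
```

```bash
python3 - <<'E'
from h import *
s=sensors.read_state();print(s['tool_pos'],s['force'],s['qpos'].round(2))
a=cv2.resize(cap('side','s3.png')['frame'][130:270,180:330],(400,373),interpolation=2)
b=cv2.resize(cap('top','t3.png')['frame'][130:270,180:330],(400,373),interpolation=2)
cv2.imwrite('pics/c3.png',np.hstack([a,b])[...,::-1])
E
```

```text
[ 0.4559647  -0.00349223  0.1236262 ] [-0.37118552 -0.8618779  -2.07481465] [-0.22  0.45  0.16  2.29 -0.18  0.41  0.81]
```

View pics/c3.png

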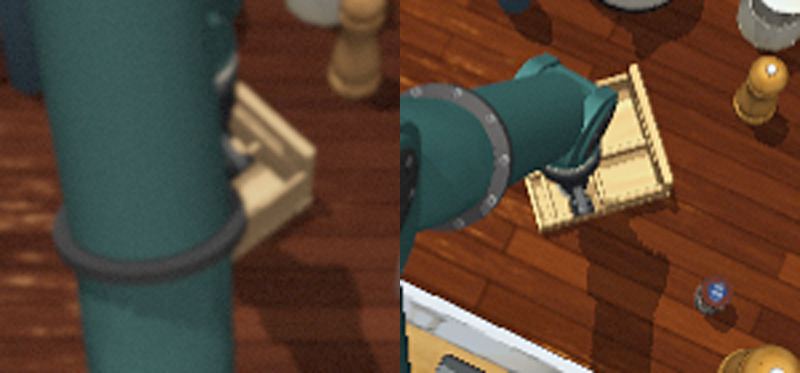

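Both views are largely blocked by the arm; the hand is over the front narrow compartment as planned. Lowering slowly while watching the force.

Emit:
apply_moves(increments=[[[0, -0.01, -0.3, 0, 0, 0, 1], [0, -0.01, -0.5, 0, 0, 0, 1], [0, -0.01, -0.57, 0, 0, 0, 1], [0, -0.01, -0.6, 0, 0, 0, 1], [0, -0.01, -0.6, 0, 0, 0, 1], [0, -0.01, -0.6, 0, 0, 0, 1]]])

```text
time: 5.88
tool_pos: [0.4562, -0.0048, 0.0639]
ee_rot: [1.292, 2.862, 0.001]
force: [0.2, 0.8, -1.4]
gripper_width: 0.0328
finger_force: 34.4
```

Emit:
apply_moves(increments=[[[0, 0, -0.01, 0, 0, 0, 1], [0, 0, -0.02, 0, 0, 0, 1], [0, 0, -0.02, 0, 0, 0, 1]]])

```text
time: 6.25
tool_pos: [0.4564, -0.0049, 0.0624]
ee_rot: [1.292, 2.862, 0.001]
force: [0.1, -0.7, 11.4]
gripper_width: 0.0327
finger_force: 36.7
```

Emit:
apply_moves(increments=[[[0, 0, -0.01, 0, 0, 0, 1], [0, 0, -0.01, 0, 0, 0, 1]]])

```text
time: 6.5
tool_pos: [0.4567, -0.0049, 0.0622]
ee_rot: [1.293, 2.861, 0.002]
force: [-2.2, -0.5, 21.1]
gripper_width: 0.0324
finger_force: 38.8
```

Emit:
apply_moves(increments=[[[0, 0, 0.02, 0, 0, 0, 1], [0, 0, 0.02, 0, 0, 0, -1], [0, 0, 0.02, 0, 0, 0, -1], [0, 0, 0.02, 0, 0, 0, -1], [0, 0, 0.02, 0, 0, 0, -1], [0, 0, 0.5, 0, 0, 0, -1], [0, 0, 1.0, 0, 0, 0, -1]]])

```text
time: 7.38
tool_pos: [0.455, -0.0049, 0.1607]
ee_rot: [-1.292, -2.861, 0.002]
force: [0.5, 0.5, 0.2]
gripper_width: 0.0854
finger_force: 0.0
```

Emit:
apply_moves(increments=[[[0, -0.2, 0.4, 0, 0, 0, -1], [0, -0.5, 0.8, 0, 0, 0, -1], [0.2, -1.0, 1.0, 0, 0, 0, -1], [0.2, -1.0, 1.0, 0, 0, 0, -1]]])

```text
time: 7.88
tool_pos: [0.4781, -0.1094, 0.2626]
ee_rot: [1.3, 2.853, 0.001]
force: [0.1, 0.7, -0.7]
gripper_width: 0.0856
finger_force: 0.0
```

```bash
python3 - <<'E'
from h import *
s=sensors.read_state();print(s['tool_pos'],s['qpos'].round(2))
canv=np.full((560,560,3),255,np.uint8)
for n,col in(('top',(0,0,255)),('side',(255,0,0))):
    c=cap(n,n+'4.png'); A=cloud(c).reshape(-1,3); F=c['frame'].reshape(-1,3)
    m=np.isfinite(A).all(1)&(np.hypot(A[:,0]-.436,A[:,1]+.385)<.06)&(A[:,2]>.025)&(A[:,2]<.066)
    B=A[m]; print(n,len(B))
    for p in B: cv2.circle(canv,(int(280-(p[1]+.385)*4500),int(280-(p[0]-.436)*4500)),4,col,-1)
a=cv2.resize(cv2.imread('pics/top4.png')[225:285,310:380],(240,206),interpolation=2)
b=cv2.resize(cv2.imread('pics/side4.png')[190:250,375:445],(240,206),interpolation=2)
d=cv2.resize(cv2.imread('pics/top4.png')[140:230,200:300],(240,148),interpolation=2)
col=np.vstack([a,b,d])
cv2.imwrite('pics/c4.png',np.hstack([canv,col]))
E
```

```text
[ 0.47809588 -0.10935126  0.26257494] [-0.1   0.26  0.29  2.11 -0.1   0.78  0.96]
top 93
side 78
```

View pics/c4.png

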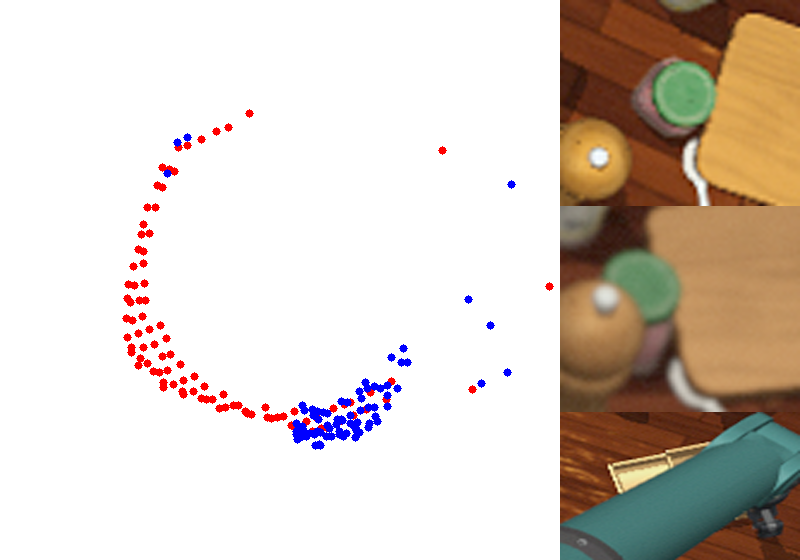

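The plot of jar wall points shows a rounded square, tilted about 20°. Fitting it properly and clearing the way.

```bash
python3 - <<'E'
from h import *
from scipy.optimize import least_squares
Bs=[]
for n in('top','side'):
    c=cap(n); A=cloud(c).reshape(-1,3)
    m=np.isfinite(A).all(1)&(np.hypot(A[:,0]-.436,A[:,1]+.385)<.045)&(A[:,2]>.025)&(A[:,2]<.064)
    Bs.append(A[m,:2])
B=np.concatenate(Bs)
def f(p):
    x,y,a,r=p; c,s=np.cos(a),np.sin(a); q=np.abs((B-[x,y])@np.array([[c,-s],[s,c]]))
    d=q-(.0325-r); o=np.maximum(d,0)
    return np.hypot(*o.T)+np.minimum(d.max(1),0)-r
for a in (-40,-20,0,20,40):
    o=least_squares(f,[.436,-.385,np.radians(a),.01],bounds=([.4,-.42,-2,.002],[.47,-.35,2,.03]),loss='soft_l1',f_scale=.001)
    print(a,o.x[:2].round(4),np.degrees(o.x[2]).round(1),o.x[3].round(4),o.cost*1e6)
E
```

```text
-40 [ 0.4377 -0.3864] -18.5 0.0236 214.2707996896676
-20 [ 0.4377 -0.3864] -18.5 0.0236 214.27079968850614
0 [ 0.4377 -0.3864] -18.5 0.0236 214.2707996907418
20 [ 0.4377 -0.3864] -18.5 0.0236 214.27079968779395
40 [ 0.4377 -0.3864] 71.5 0.0236 214.2707996876593
```

Emit:
apply_moves(increments=[[[-0.06, -0.4, 0, 0, 0, 0.05, -1], [-0.12, -0.8, 0, 0, 0, 0.1, -1], [-0.15, -1.0, 0, 0, 0, 0.13, -1]]], grip_force=50)

```text
time: 8.45
tool_pos: [0.4595, -0.2053, 0.2593]
ee_rot: [-0.991, -2.979, 0.001]
force: [1.0, 0.1, 0.3]
gripper_width: 0.0854
finger_force: 0.0
```

Emit:
apply_moves(increments=[[[-0.06, -0.4, 0, 0, 0, 0.06, -1], [-0.1, -0.8, 0, 0, 0, 0.12, -1], [-0.13, -1.0, 0, 0, 0, 0.13, -1]]])

```text
time: 8.82
tool_pos: [0.4469, -0.3054, 0.2593]
ee_rot: [-0.683, -3.064, -0.0]
force: [0.9, 0.0, -0.3]
gripper_width: 0.0855
finger_force: 0.0
```

Emit:
apply_moves(increments=[[[-0.06, -0.4, 0, 0, 0, 0.05, -1], [-0.11, -0.81, 0, 0, 0, 0.08, -1], [-0.11, -0.81, -0.4, 0, 0, 0.08, -1], [-0.11, -0.81, -0.8, 0, 0, 0.08, -1], [-0.11, -0.81, -1.0, 0, 0, 0.08, -1], [-0.11, -0.81, -1.0, 0, 0, 0.08, -1], [-0.11, -0.81, -1.0, 0, 0, 0.08, -1]]])

```text
time: 9.7
tool_pos: [0.4373, -0.3853, 0.1606]
ee_rot: [0.489, 3.103, 0.0]
force: [0.8, 0.5, 0.0]
gripper_width: 0.0855
finger_force: 0.0
```

```bash
python3 - <<'E'
from h import *
from scipy.spatial.transform import Rotation as R
s=sensors.read_state();r=R.from_rotvec(s['ee_rot']).as_matrix();print(s['tool_pos'],np.degrees(np.arctan2(r[1,1],r[0,1])),r[:,2],s['qpos'].round(2),s['force'])
a=cv2.resize(cap('side','s5.png')['frame'][150:290,330:480],(400,373),interpolation=2)
b=cv2.resize(cap('top','t5.png')['frame'][170:310,250:400],(400,373),interpolation=2)
cv2.imwrite('pics/c5.png',np.hstack([a,b])[...,::-1])
E
```

```text
[ 0.43734994 -0.385252    0.16056202] 72.08967734683738 [ 2.53763240e-04  1.29363839e-04 -9.99999959e-01] [ 0.5   0.51  0.2   2.   -0.17  0.65  2.07] [0.80871275 0.46542516 0.01092577]
```

View pics/c5.png

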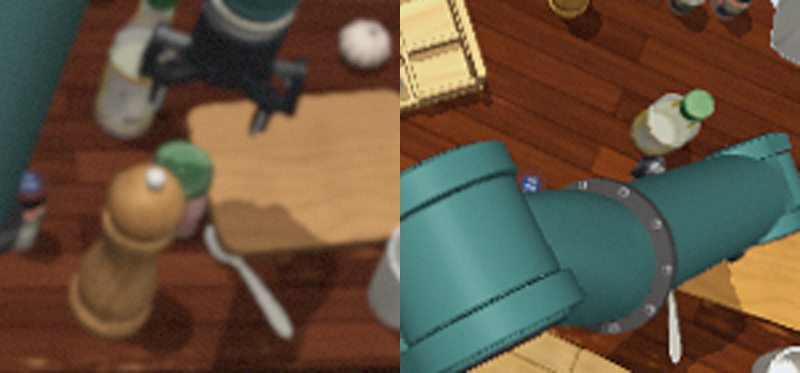

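Hand is open above the jar and the sauce bottle stays clear of it. The forearm passes over the tall mill, so I'm checking that clearance before going down.

```bash
python3 - <<'E'
from h import *
for n in('top','side'):
    A=cloud(cap(n)).reshape(-1,3);A=A[np.isfinite(A).all(1)]
    for x,y in((.33,-.31),(.37,-.34),(.29,-.27),(.24,-.22),(.38,-.30),(.28,-.33)):
        Q=A[(np.hypot(A[:,0]-x,A[:,1]-y)<.025)]; Q=Q[Q[:,2]>.26]
        print(n,x,y,len(Q),(Q[:,2].min().round(3),Q[:,2].max().round(3)) if len(Q) else '')
E
```

```text
top 0.33 -0.31 278 (np.float64(0.641), np.float64(0.726))
top 0.37 -0.34 273 (np.float64(0.576), np.float64(0.668))
top 0.29 -0.27 553 (np.float64(0.726), np.float64(0.8))
top 0.24 -0.22 339 (np.float64(0.76), np.float64(0.891))
top 0.38 -0.3 335 (np.float64(0.597), np.float64(0.697))
top 0.28 -0.33 0 
side 0.33 -0.31 551 (np.float64(0.552), np.float64(0.7))
side 0.37 -0.34 399 (np.float64(0.483), np.float64(0.651))
side 0.29 -0.27 963 (np.float64(0.628), np.float64(0.798))
side 0.24 -0.22 1102 (np.float64(0.723), np.float64(0.874))
side 0.38 -0.3 27 (np.float64(0.514), np.float64(0.563))
side 0.28 -0.33 0
```

Emit:
apply_moves(increments=[[[0, 0, -0.3, 0, 0, 0, -1], [0, 0, -0.6, 0, 0, 0, -1], [0, 0, -0.85, 0, 0, 0, -1], [0, 0, -1.0, 0, 0, 0, -1]]])

```text
time: 10.4
tool_pos: [0.4368, -0.3858, 0.0597]
ee_rot: [-0.491, -3.103, -0.0]
force: [-0.5, -0.1, -0.2]
gripper_width: 0.0854
finger_force: 0.0
```

Emit:
apply_moves(increments=[[[0, 0, -0.2, 0, 0, 0, -1], [0, 0, -0.2, 0, 0, 0, -1], [0, 0, -0.2, 0, 0, 0, 1], [0, 0, -0.2, 0, 0, 0, 1], [0, 0, -0.2, 0, 0, 0, 1], [0, 0, -0.2, 0, 0, 0, 1], [0, 0, -0.2, 0, 0, 0, 1]]])

```text
time: 11.28
tool_pos: [0.4374, -0.3863, 0.0417]
ee_rot: [0.491, 3.101, -0.001]
force: [-1.2, 1.1, 6.1]
gripper_width: 0.0625
finger_force: 55.4
```

Emit:
apply_moves(increments=[[[0, 0, 0.1, 0, 0, 0, 1], [0, 0, 0.4, 0, 0, 0, 1], [0, 0, 0.8, 0, 0, 0, 1], [0, 0, 0.8, 0, 0, 0, 1], [0, 0, 0.8, 0, 0, 0, 1]]])

```text
time: 11.9
tool_pos: [0.436, -0.385, 0.1196]
ee_rot: [-0.491, -3.102, -0.002]
force: [-0.1, -0.2, -4.8]
gripper_width: 0.0625
finger_force: 56.9
```

```bash
python3 - <<'E'
from h import *
s=sensors.read_state();print(s['tool_pos'],s['force'],s['ft_torque'])
a=cv2.resize(cap('side','s6.png')['frame'][130:270,330:480],(400,373),interpolation=2)
b=cv2.resize(cap('top','t6.png')['frame'][140:230,200:300],(400,373),interpolation=2)
cv2.imwrite('pics/c6.png',np.hstack([a,b])[...,::-1])
E
```

```text
[ 0.43604394 -0.38498071  0.11964693] [-0.07812143 -0.22010953 -4.78695474] [ 0.00366814 -0.00369094 -0.02164206]
```

View pics/c6.png

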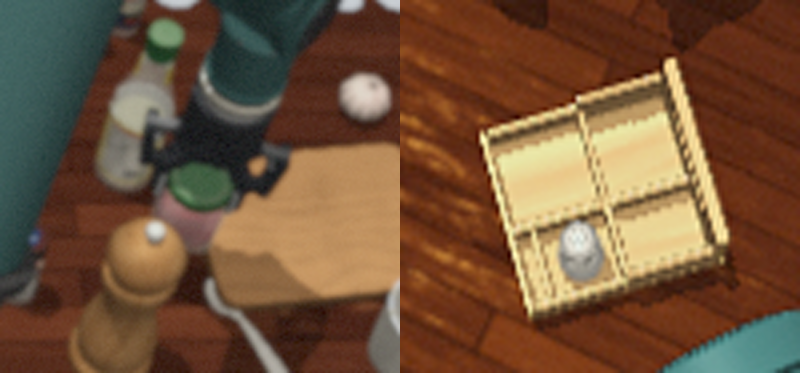

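Salt stands upright in the front narrow compartment. The relish jar is held by its lid with a 62.5 mm opening. Raising it, turning −30° and carrying it over.

Emit:
apply_moves(increments=[[[0, 0, 0.4, 0, 0, 0, 1], [0, 0, 0.8, 0, 0, 0, 1], [0, 0.05, 1.0, 0, 0, 0, 1], [0.04, 0.4, 1.0, 0, 0, 0, 1], [0.1, 0.8, 1.0, 0, 0, -0.05, 1], [0.16, 1.0, 1.0, 0, 0, -0.08, 1]]])

```text
time: 12.75
tool_pos: [0.4517, -0.2825, 0.2185]
ee_rot: [-0.683, -3.062, -0.004]
force: [-0.2, 0.2, -4.6]
gripper_width: 0.0621
finger_force: 58.0
```

Emit:
apply_moves(increments=[[[0.08, 0.4, 0, 0, 0, -0.04, 1], [0.13, 0.8, 0, 0, 0, -0.08, 1], [0.16, 1.0, 0, 0, 0, -0.1, 1]]])

```text
time: 13.12
tool_pos: [0.4678, -0.1826, 0.2186]
ee_rot: [-0.919, -3.0, -0.001]
force: [0.2, -0.2, -4.5]
gripper_width: 0.0623
finger_force: 57.9
```

Emit:
apply_moves(increments=[[[0.08, 0.4, 0, 0, 0, -0.04, 1], [0.13, 0.8, 0, 0, 0, -0.08, 1], [0.16, 1.0, 0, 0, 0, -0.1, 1]]])

```text
time: 13.5
tool_pos: [0.4838, -0.0829, 0.2188]
ee_rot: [-1.152, -2.919, 0.001]
force: [-0.5, 0.4, -3.9]
gripper_width: 0.0621
finger_force: 57.9
```

Emit:
apply_moves(increments=[[[0.08, 0.4, 0, 0, 0, -0.04, 1], [0.13, 0.8, 0, 0, 0, -0.05, 1], [0.16, 1.0, 0, 0, 0, -0.05, 1]]])

```text
time: 13.88
tool_pos: [0.4999, 0.017, 0.2188]
ee_rot: [-1.264, -2.873, 0.002]
force: [-0.2, -0.7, -5.0]
gripper_width: 0.0622
finger_force: 57.9
```

Emit:
apply_moves(increments=[[[0.03, 0.25, 0, 0, 0, 0, 1], [0.07, 0.41, 0, 0, 0, 0, 1], [0.07, 0.41, -0.3, 0, 0, 0, 1], [0.07, 0.41, -0.6, 0, 0, 0, 1], [0.07, 0.41, -0.8, 0, 0, 0, 1], [0.07, 0.41, -0.8, 0, 0, 0, 1], [0.07, 0.41, -0.8, 0, 0, 0, 1]]])

```text
time: 14.75
tool_pos: [0.5083, 0.0549, 0.1406]
ee_rot: [1.27, 2.873, 0.0]
force: [0.9, 0.3, -4.1]
gripper_width: 0.0622
finger_force: 57.7
```

```bash
python3 - <<'E'
from h import *
from scipy.spatial.transform import Rotation as R
s=sensors.read_state();r=R.from_rotvec(s['ee_rot']).as_matrix();print(s['tool_pos'],np.degrees(np.arctan2(r[1,1],r[0,1])),s['qpos'].round(2),s['force'])
a=cv2.resize(cap('side','s7.png')['frame'][100:260,170:330],(400,400),interpolation=2)
b=cv2.resize(cap('top','t7.png')['frame'][130:240,190:300],(400,400),interpolation=2)
cv2.imwrite('pics/c7.png',np.hstack([a,b])[...,::-1])
E
```

```text
[0.50828436 0.054876   0.14060169] 42.28783230801117 [-0.39  0.48  0.25  2.17 -0.23  0.52  0.78] [ 0.90021352  0.32708705 -4.14450825]
```

View pics/c7.png

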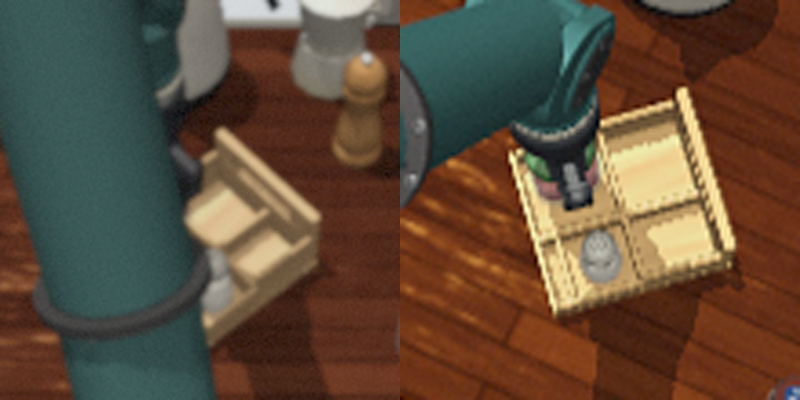

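The jar hangs over the front wide compartment, squared up with it. Lowering.

Emit:
apply_moves(increments=[[[0, 0, -0.35, 0, 0, 0, 1], [0, 0, -0.65, 0, 0, 0, 1], [0, 0, -0.8, 0, 0, 0, 1], [0, 0, -0.87, 0, 0, 0, 1], [0, 0, -0.87, 0, 0, 0, 1], [0, 0, -0.87, 0, 0, 0, 1]]])

```text
time: 15.6
tool_pos: [0.5086, 0.0552, 0.0541]
ee_rot: [1.269, 2.872, 0.002]
force: [-0.5, -0.2, -4.7]
gripper_width: 0.0621
finger_force: 57.8
```

Emit:
apply_moves(increments=[[[0, 0, -0.02, 0, 0, 0, 1], [0, 0, -0.03, 0, 0, 0, 1], [0, 0, -0.03, 0, 0, 0, 1]]])

```text
time: 15.98
tool_pos: [0.5077, 0.0552, 0.0503]
ee_rot: [-1.27, -2.873, -0.0]
force: [-0.3, 0.6, -3.8]
gripper_width: 0.062
finger_force: 57.8
```

Emit:
apply_moves(increments=[[[0, 0, -0.01, 0, 0, 0, 1], [0, 0, -0.01, 0, 0, 0, 1]]])

```text
time: 16.23
tool_pos: [0.5078, 0.0552, 0.0498]
ee_rot: [1.27, 2.873, 0.001]
force: [-1.4, 0.6, 2.5]
gripper_width: 0.062
finger_force: 58.6
```

Emit:
apply_moves(increments=[[[0, 0, -0.01, 0, 0, 0, 1], [0, 0, -0.01, 0, 0, 0, 1]]])

```text
time: 16.48
tool_pos: [0.5078, 0.0552, 0.0497]
ee_rot: [-1.27, -2.873, -0.001]
force: [-3.5, -0.7, 14.0]
gripper_width: 0.0618
finger_force: 59.8
```

Emit:
apply_moves(increments=[[[0, 0, 0.02, 0, 0, 0, 1], [0, 0, 0.02, 0, 0, 0, -0.75], [0, 0, 0.02, 0, 0, 0, -0.75], [0, 0, 0.02, 0, 0, 0, -0.75], [0, 0, 0.02, 0, 0, 0, -0.75], [0, 0, 0.3, 0, 0, 0, -0.75], [0, 0, 0.7, 0, 0, 0, -1], [0, 0, 1.0, 0, 0, 0, -1]]])

```text
time: 17.48
tool_pos: [0.5079, 0.0551, 0.1496]
ee_rot: [1.27, 2.873, 0.0]
force: [0.6, 0.1, 0.0]
gripper_width: 0.0856
finger_force: 0.0
```

Emit:
apply_moves(increments=[[[0.1, -0.1, 0.4, 0, 0, 0, -1], [0.3, -0.4, 0.8, 0, 0, 0, -1], [0.6, -0.8, 1.0, 0, 0, 0, -1]]])

```text
time: 17.85
tool_pos: [0.5686, -0.0243, 0.2507]
ee_rot: [1.265, 2.874, 0.004]
force: [0.5, 1.1, 0.3]
gripper_width: 0.0852
finger_force: 0.0
```

Emit:
apply_moves(increments=[[[0.3, -0.4, 0, 0, 0, 0, -1], [0.6, -0.8, 0, 0, 0, 0, -1], [1.0, -1.0, 0, 0, 0, 0, -1]]])

```text
time: 18.23
tool_pos: [0.6674, -0.1286, 0.2484]
ee_rot: [-1.276, -2.871, 0.002]
force: [0.5, 0.6, 0.4]
gripper_width: 0.0856
finger_force: 0.0
```

Emit:
apply_moves(increments=[[[0.04, -0.47, 0, 0, 0, 0, -1], [0.04, -0.47, 0, 0, 0, 0, -1], [0.04, -0.47, 0, 0, 0, 0, -1], [0.04, -0.47, 0, 0, 0, 0, -1]]])

```text
time: 18.73
tool_pos: [0.6716, -0.1699, 0.248]
ee_rot: [-1.266, -2.874, -0.002]
force: [-0.0, 0.2, 0.2]
gripper_width: 0.0856
finger_force: 0.0
```

```bash
python3 - <<'E'
from h import *
s=sensors.read_state();print(s['tool_pos'],s['qpos'].round(2))
for n in('top','side'):
    c=cap(n,n+'8.png');A=cloud(c).reshape(-1,3);A=A[np.isfinite(A).all(1)]
    for nm,x,y,lo,hi in(('mill',.672,-.172,.12,.17),('jarlid',.508,.055,.08,.1),('salt',.456,-.005,.08,.11)):
        Q=A[(np.hypot(A[:,0]-x,A[:,1]-y)<.04)&(A[:,2]>lo)&(A[:,2]<hi)]
        if len(Q)>4: print(n,nm,len(Q),((Q.min(0)+Q.max(0))/2).round(3),(Q.max(0)-Q.min(0)).round(3))
    b=cv2.resize(c['frame'][100:240,190:360],(400,330),interpolation=2); L=[b] if n=='top' else L+[b]
cv2.imwrite('pics/c8.png',np.hstack(L)[...,::-1])
E
```

```text
[ 0.67164016 -0.16985407  0.24799167] [-0.04  0.55  0.34  1.68 -0.22  0.94  1.12]
top mill 179 [ 0.676 -0.171  0.145] [0.049 0.047 0.049]
top salt 84 [ 0.459 -0.003  0.09 ] [0.034 0.033 0.02 ]
side mill 259 [ 0.666 -0.172  0.145] [0.042 0.049 0.05 ]
side jarlid 7 [0.501 0.085 0.09 ] [0.019 0.004 0.008]
```

View pics/c8.png

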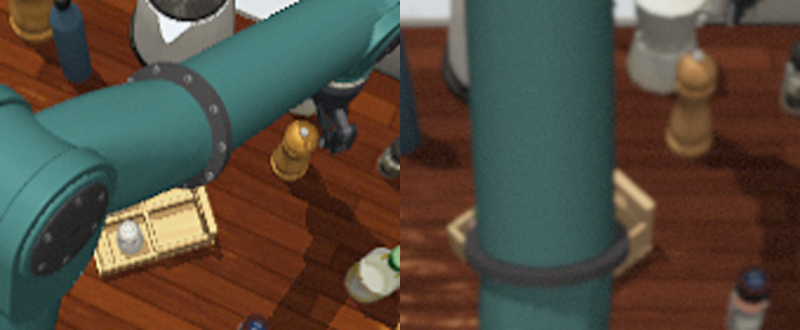

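The hand is above the 170 mm mill. Salt and jar are undisturbed as far as they can be seen. Descending to grip the head.

Emit:
apply_moves(increments=[[[0, 0.01, -0.35, 0, 0, 0, -1], [0, 0.01, -0.7, 0, 0, 0, -1], [0, 0.01, -1.0, 0, 0, 0, -1], [0, 0.01, -1.0, 0, 0, 0, -1]]])

```text
time: 19.32
tool_pos: [0.6698, -0.1691, 0.1459]
ee_rot: [-1.266, -2.869, 0.001]
force: [-0.8, -0.3, 0.2]
gripper_width: 0.0858
finger_force: 0.0
```

Emit:
apply_moves(increments=[[[0, 0, -0.3, 0, 0, 0, -1], [0, 0, -0.3, 0, 0, 0, -1], [0, 0, -0.3, 0, 0, 0, 1], [0, 0, -0.3, 0, 0, 0, 1], [0, 0, -0.3, 0, 0, 0, 1], [0, 0, -0.3, 0, 0, 0, 1], [0, 0, -0.3, 0, 0, 0, 1], [0, 0, -0.3, 0, 0, 0, 1]]])

```text
time: 20.32
tool_pos: [0.6732, -0.1711, 0.1206]
ee_rot: [1.269, 2.87, 0.002]
force: [-0.6, -0.0, 5.8]
gripper_width: 0.0461
finger_force: 50.8
```

Emit:
apply_moves(increments=[[[0, 0, 0.1, 0, 0, 0, 1], [0, 0, 0.4, 0, 0, 0, 1], [0, 0, 0.8, 0, 0, 0, 1], [0, 0, 1.0, 0, 0, 0, 1], [0, 0, 1.0, 0, 0, 0, 1], [0, 0, 1.0, 0, 0, 0, 1]]])

```text
time: 21.08
tool_pos: [0.6706, -0.1703, 0.2167]
ee_rot: [-1.269, -2.871, 0.001]
force: [-0.1, 0.3, -2.3]
gripper_width: 0.0459
finger_force: 51.7
```

```bash
python3 - <<'E'
from h import *
L=[]
for n in('top','side'):
    c=cap(n,n+'9.png'); L.append(cv2.resize(c['frame'][60:220,250:400],(375,400),interpolation=2))
cv2.imwrite('pics/c9.png',np.hstack(L)[...,::-1])
E
```

```text
(no output)
```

View pics/c9.png

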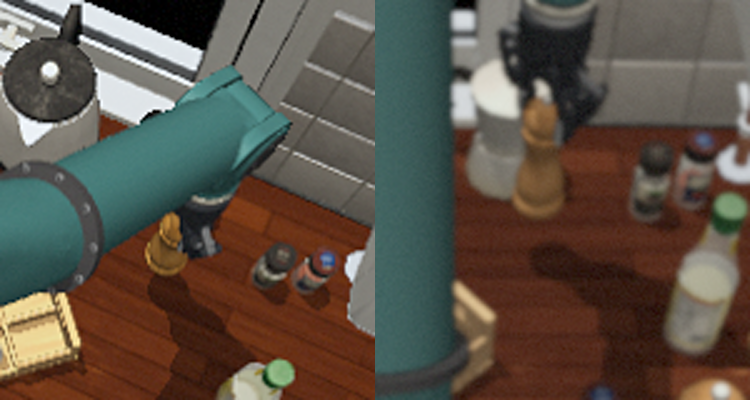

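Mill lifted and hanging upright. Carrying it over the board to the back wide compartment.

Emit:
apply_moves(increments=[[[0, 0, 0.3, 0, 0, 0, 1], [0, 0, 0.6, 0, 0, 0, 1], [0, 0, 0.6, 0, 0, 0, 1], [-0.25, 0.35, 0.6, 0, 0, 0, 1], [-0.5, 0.75, 0.6, 0, 0, 0, 1], [-0.6, 0.9, 0.6, 0, 0, 0, 1]]])

```text
time: 21.92
tool_pos: [0.6089, -0.0771, 0.2756]
ee_rot: [-1.262, -2.87, 0.0]
force: [0.2, 0.3, -1.5]
gripper_width: 0.0459
finger_force: 51.9
```

Emit:
apply_moves(increments=[[[-0.2, 0.3, 0, 0, 0, 0, 1], [-0.4, 0.6, 0, 0, 0, 0, 1], [-0.48, 0.73, 0, 0, 0, 0, 1], [-0.48, 0.73, 0, 0, 0, 0, 1], [-0.48, 0.73, 0, 0, 0, 0, 1], [-0.48, 0.73, -0.1, 0, 0, 0, 1], [-0.48, 0.73, -0.1, 0, 0, 0, 1]]])

```text
time: 22.8
tool_pos: [0.5632, -0.0088, 0.2671]
ee_rot: [-1.271, -2.871, 0.002]
force: [-0.1, 0.4, -1.5]
gripper_width: 0.046
finger_force: 51.9
```

```bash
python3 - <<'E'
from h import *
s=sensors.read_state();print(s['tool_pos'],s['force'])
L=[]
for n in('top','side'):
    c=cap(n,n+'10.png'); L.append(cv2.resize(c['frame'][100:240,190:330],(400,400),interpolation=2))
cv2.imwrite('pics/c10.png',np.hstack(L)[...,::-1])
E
```

```text
[ 0.56319765 -0.00878594  0.26708979] [-0.14677995  0.44805289 -1.53780153]
```

View pics/c10.png

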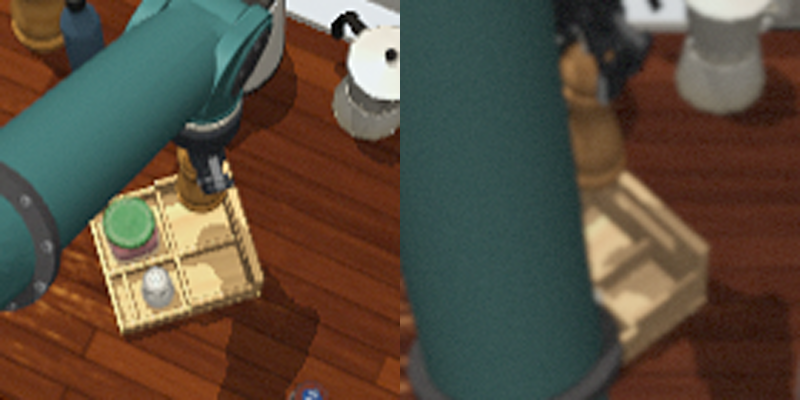

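Jar and salt sit right; the mill is over the back wide compartment. Lowering.

Emit:
apply_moves(increments=[[[0, 0, -0.3, 0, 0, 0, 1], [0, 0, -0.6, 0, 0, 0, 1], [0, 0, -0.9, 0, 0, 0, 1], [0, 0, -1.0, 0, 0, 0, 1]]])

```text
time: 23.4
tool_pos: [0.5628, -0.0079, 0.1668]
ee_rot: [-1.269, -2.871, 0.002]
force: [1.0, -0.3, -1.7]
gripper_width: 0.046
finger_force: 52.0
```

Emit:
apply_moves(increments=[[[0, 0, -0.2, 0, 0, 0, 1], [0, 0, -0.35, 0, 0, 0, 1], [0, 0, -0.37, 0, 0, 0, 1], [0, 0, -0.37, 0, 0, 0, 1], [0, 0, -0.37, 0, 0, 0, 1]]])

```text
time: 24.02
tool_pos: [0.5644, -0.0079, 0.1321]
ee_rot: [1.269, 2.872, 0.001]
force: [-0.3, 0.5, -2.1]
gripper_width: 0.0461
finger_force: 51.9
```

Emit:
apply_moves(increments=[[[0, 0, -0.01, 0, 0, 0, 1], [0, 0, -0.02, 0, 0, 0, 1], [0, 0, -0.02, 0, 0, 0, 1]]])

```text
time: 24.4
tool_pos: [0.5637, -0.0078, 0.1293]
ee_rot: [-1.27, -2.873, 0.0]
force: [-0.1, -0.1, -2.2]
gripper_width: 0.0457
finger_force: 51.9
```

Emit:
apply_moves(increments=[[[0, 0, -0.01, 0, 0, 0, 1], [0, 0, -0.01, 0, 0, 0, 1]]])

```text
time: 24.65
tool_pos: [0.564, -0.008, 0.1286]
ee_rot: [1.27, 2.873, 0.0]
force: [-1.8, -0.6, 1.7]
gripper_width: 0.0461
finger_force: 52.2
```

Emit:
apply_moves(increments=[[[0, 0, -0.01, 0, 0, 0, 1], [0, 0, -0.01, 0, 0, 0, 1]]])

```text
time: 24.9
tool_pos: [0.5643, -0.0083, 0.1286]
ee_rot: [1.27, 2.872, 0.001]
force: [-1.3, -0.5, 9.0]
gripper_width: 0.0459
finger_force: 52.7
```

Emit:
apply_moves(increments=[[[0, 0, 0.02, 0, 0, 0, 1], [0, 0, 0.02, 0, 0, 0, -0.6], [0, 0, 0.02, 0, 0, 0, -0.6], [0, 0, 0.02, 0, 0, 0, -0.6], [0, 0, 0.02, 0, 0, 0, -0.6], [0, 0, 0.3, 0, 0, 0, -0.6], [0, 0, 0.7, 0, 0, 0, -0.6], [0, 0, 1.0, 0, 0, 0, -0.6]]])

```text
time: 25.9
tool_pos: [0.5641, -0.008, 0.2287]
ee_rot: [1.27, 2.873, 0.001]
force: [-0.0, 0.5, -0.1]
gripper_width: 0.0682
finger_force: 0.0
```

Emit:
apply_moves(increments=[[[0, 0.1, 0.4, 0, 0, 0, -0.6], [0, 0.4, 0.8, 0, 0, 0, -0.6], [0, 0.7, 1.0, 0, 0, 0, -0.6], [0, 1.0, 1.0, 0, 0, 0, -0.6]]], grip_force=70)

```text
time: 26.4
tool_pos: [0.5649, 0.0931, 0.3296]
ee_rot: [1.269, 2.87, 0.005]
force: [-0.1, -0.3, -0.2]
gripper_width: 0.0682
finger_force: 0.0
```

Emit:
apply_moves(increments=[[[0.2, 0.4, 0, 0, 0, 0, -0.6], [0.5, 0.8, 0, 0, 0, 0, -0.6], [0.8, 1.0, 0, 0, 0, 0, -0.6], [0.98, 1.0, 0, 0, 0, 0, -0.6], [0.98, 1.0, 0, 0, 0, 0, -0.6], [0.98, 1.0, 0, 0, 0, 0, -0.6]]])

```text
time: 27.15
tool_pos: [0.6608, 0.1915, 0.327]
ee_rot: [-1.271, -2.872, 0.001]
force: [-0.3, -0.2, -0.2]
gripper_width: 0.0683
finger_force: 0.0
```

```bash
python3 - <<'E'
from h import *
s=sensors.read_state();print(s['tool_pos'],s['gripper_width'],s['qpos'].round(2))
L=[]
for n in('top','side'):
    c=cap(n,n+'11.png');A=cloud(c).reshape(-1,3);A=A[np.isfinite(A).all(1)]
    for nm,x,y,lo,hi in(('cap',.673,.193,.245,.275),('oilbody',.673,.193,.05,.19),('jarlid',.508,.055,.085,.1),('mill',.564,-.008,.13,.2)):
        Q=A[(np.hypot(A[:,0]-x,A[:,1]-y)<.04)&(A[:,2]>lo)&(A[:,2]<hi)]
        if len(Q)>4: print(n,nm,len(Q),((Q.min(0)+Q.max(0))/2).round(3),(Q.max(0)-Q.min(0)).round(3))
    L.append(cv2.resize(c['frame'][80:240,150:310],(400,400),interpolation=2))
cv2.imwrite('pics/c11.png',np.hstack(L)[...,::-1])
E
```

```text
[0.6608416  0.19152576 0.32701674] 0.06832357220071031 [-0.56  0.47  0.31  1.61 -0.16  1.09  0.54]
top oilbody 205 [0.667 0.191 0.121] [0.037 0.042 0.137]
top jarlid 260 [0.509 0.058 0.092] [0.062 0.062 0.013]
top mill 187 [ 0.565 -0.007  0.156] [0.048 0.048 0.051]
side jarlid 298 [0.508 0.052 0.092] [0.063 0.055 0.013]
side mill 285 [ 0.56  -0.009  0.155] [0.043 0.045 0.051]
```

View pics/c11.png

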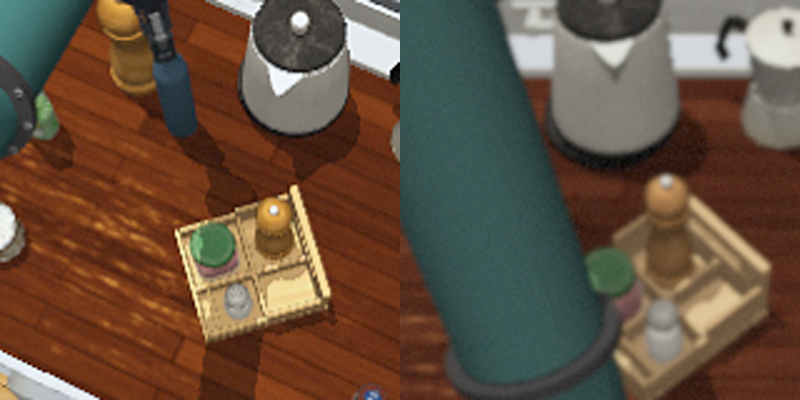

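The mill, jar and salt all stand correctly. Now gripping the oil bottle's cap.

Emit:
apply_moves(increments=[[[0.11, 0.01, 0, 0, 0, 0, -0.6], [0.12, 0.01, 0, 0, 0, 0, -0.6], [0.12, 0.01, -0.3, 0, 0, 0, -0.6], [0.12, 0.01, -0.6, 0, 0, 0, -0.6], [0.12, 0.01, -0.8, 0, 0, 0, -0.6], [0.12, 0.01, -0.84, 0, 0, 0, -0.6], [0.12, 0.01, -0.84, 0, 0, 0, -0.6], [0.12, 0.01, -0.84, 0, 0, 0, 1], [0.12, 0.01, -0.84, 0, 0, 0, 1], [0.12, 0.01, -0.84, 0, 0, 0, 1], [0.12, 0.01, -0.84, 0, 0, 0, 1], [0.12, 0.01, -0.84, 0, 0, 0, 1], [0.12, 0.01, -0.84, 0, 0, 0, 1]]])

```text
time: 28.88
tool_pos: [0.6746, 0.1934, 0.2444]
ee_rot: [1.269, 2.872, 0.002]
force: [-0.6, 0.7, 5.6]
gripper_width: 0.0209
finger_force: 68.7
```

Emit:
apply_moves(increments=[[[0, 0, 0.1, 0, 0, 0, 1], [0, 0, 0.3, 0, 0, 0, 1], [0, 0, 0.6, 0, 0, 0, 1], [0, 0, 0.9, 0, 0, 0, 1], [0, 0, 1.0, 0, 0, 0, 1], [0, 0, 1.0, 0, 0, 0, 1], [0, 0, 1.0, 0, 0, 0, 1]]])

```text
time: 29.75
tool_pos: [0.6726, 0.193, 0.3416]
ee_rot: [-1.269, -2.871, 0.003]
force: [-0.9, -0.5, -4.1]
gripper_width: 0.0204
finger_force: 68.9
```

```bash
python3 - <<'E'
from h import *
s=sensors.read_state();print(s['tool_pos'],s['gripper_width'],s['force'],s['ft_torque'])
for n in('top','side'):
    c=cap(n,n+'12.png');A=cloud(c).reshape(-1,3);A=A[np.isfinite(A).all(1)]
    for lo in(.11,.16,.21,.26):
        Q=A[(np.hypot(A[:,0]-.674,A[:,1]-.194)<.045)&(A[:,2]>lo)&(A[:,2]<lo+.05)]
        if len(Q)>4: print(n,lo,len(Q),Q.min(0).round(3),Q.max(0).round(3))
E
```

```text
[0.67262803 0.19304827 0.3415698 ] 0.02039691878481552 [-0.87022885 -0.45874016 -4.08001368] [0.03818156 0.01470693 0.03500608]
top 0.11 76 [0.647 0.169 0.11 ] [0.68  0.209 0.16 ]
top 0.16 90 [0.646 0.169 0.16 ] [0.685 0.21  0.21 ]
top 0.21 95 [0.647 0.169 0.211] [0.682 0.209 0.26 ]
top 0.26 165 [0.647 0.17  0.26 ] [0.689 0.214 0.31 ]
```

Bottle lifted and vertical (4 N). Carrying it round the front of the caddy, above the jar and salt and clear of the mill.

Emit:
apply_moves(increments=[[[0, 0, 0.2, 0, 0, 0, 1], [-0.1, -0.05, 0.45, 0, 0, 0, 1], [-0.4, -0.2, 0.45, 0, 0, 0, 1], [-0.7, -0.35, 0.45, 0, 0, 0, 1], [-1.0, -0.5, 0.45, 0, 0, 0, 1]]])

```text
time: 30.48
tool_pos: [0.5724, 0.1425, 0.3874]
ee_rot: [-1.27, -2.872, 0.002]
force: [-0.1, -0.6, -3.6]
gripper_width: 0.0208
finger_force: 68.9
```

Emit:
apply_moves(increments=[[[-0.3, -0.15, 0, 0, 0, 0, 1], [-0.6, -0.3, 0, 0, 0, 0, 1], [-0.85, -0.4, 0, 0, 0, 0, 1], [-1.0, -0.5, 0, 0, 0, 0, 1]]])

```text
time: 30.98
tool_pos: [0.4721, 0.0925, 0.3877]
ee_rot: [-1.269, -2.872, 0.001]
force: [1.3, 0.1, -3.4]
gripper_width: 0.021
finger_force: 69.0
```

Emit:
apply_moves(increments=[[[-0.05, -0.3, 0, 0, 0, 0, 1], [-0.1, -0.6, 0, 0, 0, 0, 1], [-0.1, -0.85, 0, 0, 0, 0, 1], [-0.1, -1.0, 0, 0, 0, 0, 1]]])

```text
time: 31.48
tool_pos: [0.4639, -0.0085, 0.3883]
ee_rot: [1.272, 2.872, -0.0]
force: [-0.2, 0.3, -4.2]
gripper_width: 0.021
finger_force: 69.0
```

Emit:
apply_moves(increments=[[[0.1, -0.2, 0, 0, 0, 0, 1], [0.3, -0.45, 0, 0, 0, 0, 1], [0.41, -0.53, 0, 0, 0, 0, 1], [0.41, -0.53, 0, 0, 0, 0, 1], [0.41, -0.53, 0, 0, 0, 0, 1], [0.41, -0.53, 0, 0, 0, 0, 1], [0.41, -0.53, 0, 0, 0, 0, 1]]])

```text
time: 32.35
tool_pos: [0.5044, -0.0592, 0.3883]
ee_rot: [-1.268, -2.874, -0.001]
force: [0.5, 0.9, -4.5]
gripper_width: 0.0207
finger_force: 69.0
```

```bash
python3 - <<'E'
from h import *
s=sensors.read_state();print(s['tool_pos'],s['gripper_width'],s['force'],s['qpos'].round(2))
L=[]
for n in('top','side'):
    c=cap(n,n+'13.png');A=cloud(c).reshape(-1,3);A=A[np.isfinite(A).all(1)]
    for lo in(.145,.2,.25,.3):
        Q=A[(np.hypot(A[:,0]-.505,A[:,1]+.06)<.04)&(A[:,2]>lo)&(A[:,2]<lo+.04)]
        if len(Q)>4: print(n,lo,len(Q),Q.min(0).round(3),Q.max(0).round(3))
    L.append(cv2.resize(c['frame'][100:240,190:330],(400,400),interpolation=2))
cv2.imwrite('pics/c13.png',np.hstack(L)[...,::-1])
E
```

```text
[ 0.50440428 -0.05924019  0.38833432] 0.020662933563355936 [ 0.49842106  0.85092702 -4.54634111] [-0.39  0.16  0.48  1.91 -0.08  1.09  0.87]
top 0.145 33 [ 0.482 -0.081  0.149] [ 0.506 -0.043  0.184]
top 0.2 43 [ 0.482 -0.081  0.2  ] [ 0.509 -0.043  0.238]
top 0.25 43 [ 0.482 -0.081  0.251] [ 0.503 -0.042  0.289]
top 0.3 44 [ 0.482 -0.077  0.301] [ 0.492 -0.04   0.339]
side 0.145 165 [ 0.48  -0.083  0.145] [ 0.504 -0.037  0.185]
side 0.2 186 [ 0.48  -0.083  0.2  ] [ 0.503 -0.037  0.24 ]
side 0.25 214 [ 0.479 -0.083  0.25 ] [ 0.504 -0.037  0.29 ]
side 0.3 245 [ 0.479 -0.083  0.3  ] [ 0.507 -0.037  0.34 ]
```

View pics/c13.png

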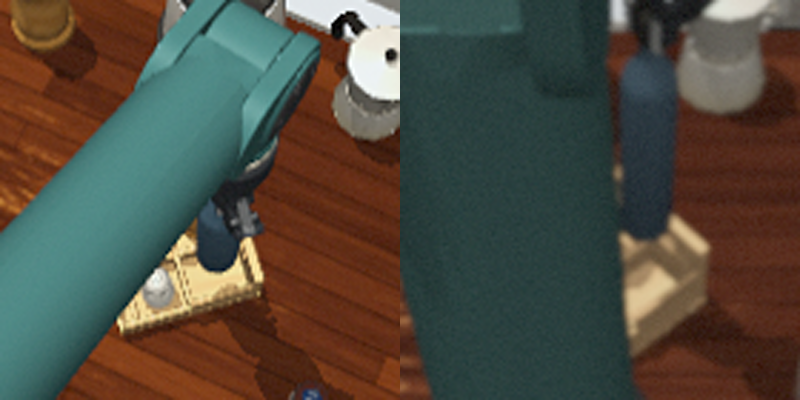

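The bottle hangs vertical, centred at about (0.504, −0.060) over the back narrow compartment. Lowering.

Emit:
apply_moves(increments=[[[0, 0, -0.25, 0, 0, 0, 1], [0, 0, -0.5, 0, 0, 0, 1], [0, 0, -0.75, 0, 0, 0, 1], [0, 0, -0.95, 0, 0, 0, 1]]])

```text
time: 32.95
tool_pos: [0.5045, -0.0596, 0.2925]
ee_rot: [-1.269, -2.873, 0.0]
force: [0.4, 0.8, -4.4]
gripper_width: 0.0205
finger_force: 68.9
```

Emit:
apply_moves(increments=[[[0, 0, -0.2, 0, 0, 0, 1], [0, 0, -0.33, 0, 0, 0, 1], [0, 0, -0.37, 0, 0, 0, 1], [0, 0, -0.37, 0, 0, 0, 1], [0, 0, -0.37, 0, 0, 0, 1]]])

```text
time: 33.58
tool_pos: [0.5054, -0.06, 0.257]
ee_rot: [1.269, 2.872, 0.001]
force: [0.3, -0.1, -3.5]
gripper_width: 0.0213
finger_force: 68.9
```

Emit:
apply_moves(increments=[[[0, 0, -0.01, 0, 0, 0, 1], [0, 0, -0.02, 0, 0, 0, 1], [0, 0, -0.02, 0, 0, 0, 1]]])

```text
time: 33.95
tool_pos: [0.5047, -0.0598, 0.2543]
ee_rot: [-1.27, -2.873, 0.0]
force: [0.4, 0.1, -4.2]
gripper_width: 0.0209
finger_force: 68.9
```

Emit:
apply_moves(increments=[[[0, 0, -0.01, 0, 0, 0, 1], [0, 0, -0.02, 0, 0, 0, 1], [0, 0, -0.02, 0, 0, 0, 1]]])

```text
time: 34.33
tool_pos: [0.5049, -0.0598, 0.2524]
ee_rot: [1.27, 2.873, 0.0]
force: [-0.3, -0.4, -2.0]
gripper_width: 0.0208
finger_force: 69.1
```

Emit:
apply_moves(increments=[[[0, 0, -0.005, 0, 0, 0, 1], [0, 0, -0.01, 0, 0, 0, 1]]])

```text
time: 34.58
tool_pos: [0.5056, -0.0601, 0.2523]
ee_rot: [1.269, 2.872, 0.001]
force: [-1.0, 0.2, 7.4]
gripper_width: 0.0209
finger_force: 70.2
```

Contact with the floor. Releasing, rising and backing off for a last look.

Emit:
apply_moves(increments=[[[0, 0, 0.01, 0, 0, 0, 1], [0, 0, 0.01, 0, 0, 0, -0.5], [0, 0, 0.01, 0, 0, 0, -0.5], [0, 0, 0.01, 0, 0, 0, -0.5], [0, 0, 0.01, 0, 0, 0, -0.5], [0, 0, 0.3, 0, 0, 0, -0.5], [0, 0, 0.7, 0, 0, 0, -0.5], [0, 0, 1.0, 0, 0, 0, -0.5]]])

```text
time: 35.58
tool_pos: [0.505, -0.06, 0.3528]
ee_rot: [1.27, 2.872, 0.001]
force: [0.4, 1.5, -0.4]
gripper_width: 0.064
finger_force: 0.0
```

Emit:
apply_moves(increments=[[[0, 0.3, 0.1, 0, 0, 0, -0.5], [0, 0.7, 0.1, 0, 0, 0, -0.5], [0, 1.0, 0.1, 0, 0, 0, -0.5]]])

```text
time: 35.95
tool_pos: [0.5047, 0.0418, 0.3616]
ee_rot: [1.268, 2.874, 0.001]
force: [0.7, -0.1, 0.3]
gripper_width: 0.064
finger_force: 0.0
```

Emit:
apply_moves(increments=[[[0, 0.4, 0, 0, 0, 0, -0.5], [0, 0.8, 0, 0, 0, 0, -0.5], [0, 1.0, 0, 0, 0, 0, -0.5]]])

```text
time: 36.33
tool_pos: [0.5044, 0.1426, 0.3612]
ee_rot: [-1.265, -2.875, -0.0]
force: [0.1, 0.2, -0.8]
gripper_width: 0.0641
finger_force: 0.0
```

Emit:
apply_moves(increments=[[[-0.1, 0.4, 0, 0, 0, 0, -0.5], [-0.3, 0.8, 0, 0, 0, 0, -0.5], [-0.3, 1.0, 0, 0, 0, 0, -0.5], [-0.3, 1.0, 0, 0, 0, 0, -0.5], [-0.3, 1.0, 0, 0, 0, 0, -0.5]]])

```text
time: 36.95
tool_pos: [0.4758, 0.2379, 0.3613]
ee_rot: [1.274, 2.871, -0.002]
force: [0.2, 0.1, 0.4]
gripper_width: 0.0642
finger_force: 0.0
```

```bash
python3 - <<'E'
from h import *
L=[]
for n in('top','side'):
    c=cap(n,n+'14.png'); L.append(cv2.resize(c['frame'][100:300,190:390],(400,400),interpolation=2))
cv2.imwrite('pics/c14.png',np.hstack(L)[...,::-1])
E
```

```text
(no output)
```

View pics/c14.png

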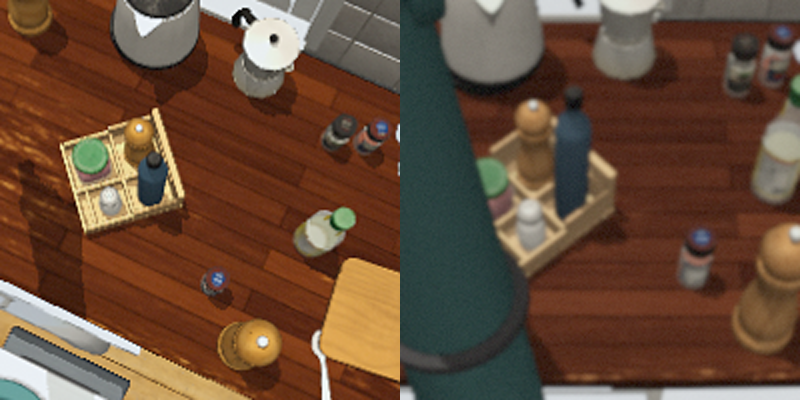

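All four stand upright in their compartments, and everything else is where it was.

```bash
python3 -c "
from bench import ctrl
print(ctrl.job_done())"
```

```text
the job is handed in; nothing more can be done
None
```

The caddy is made up and handed in after about 37 s of robot time: mill and oil bottle along the handle board, relish jar and salt shaker in front, all four upright on its floor, and the look-alikes left alone.

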